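Set the stock tags to match the bins

ROBOT

A 6-joint arm with a two-finger parallel gripper is mounted at the origin on a cart in front of the work surface, level with it; the furniture and walls round the work are solid. World frame = base frame: x ahead of the robot, y to its left, z up, the work surface at z = 0. Lengths are in mm, angles in rad, forces in N, time in s.
With the tool pointing down it reaches from about 325 to 775 mm from the base axis. Payload 5.5 kg.
Tool frame: the origin (TCP) lies at the centre of the arm's flange, where the gripper is bolted on; the fingertips stand 173 mm ahead of it and the grasp point (between the pads) lies 155 mm ahead of it; z points along the fingers, y is the direction in which the jaws open and shut (so a half turn about z gives the same grasp; the last joint's range is limited). The gripper opens to 85 mm and grips with 20 to 120 N. Pads are 22 mm wide; open, the fingers measure 114 mm over their backs; the gripper's body (76 mm by 85 mm) begins 54 mm behind the grasp point. The pads swing forward as they close: fully open they stand 13 mm farther back than shut.
Start: joints at [1.116, 0.091, 1.231, -0, 1.82, -0.057], TCP at [232.441, 553.163, 404.675] pointing down, gripper open.
Joint ranges: [-2.87, 2.87], [-0.86, 2.18], [0.17, 2.46], [-1.51, 4.65], [0.06, 2.69], [-2.65, 2.65]. Speed limits (rad/s): [2.57, 2.57, 3.01, 3.14, 3.14, 3.14].

INTERFACE

Orientations are given as [roll, pitch, yaw] about the fixed x, y, z axes, in that order (R = Rz(yaw) Ry(pitch) Rx(roll)).
In Python, from bench import r gives the robot as it stands.
- The arm moves only by the tool move_arm, never from a script. Its argument "plan" is a list of rows, each a list of 5 numbers: the shift along the tool's x, y, z in units of 25 mm (1.0 is 25 mm), then the turn about the tool's z in units of 6 degrees (1.0 is 6 degrees), then the opening, from 0 (shut) to 1 (fully open). In form: [[dx, dy, dz, turn, jaw], ...]. A call has 1 to 12 rows; each row shifts and turns the commanded pose from where the row before left it, along the tool's axes as they then stand; what a row does not reach is not made up. A row lasts 1/12 s, in which the tool goes at most 41.7 mm and 7.16 degrees, less where a joint would pass 70% of its speed; a pose out of reach is approached as far as the arm can. A call is refused whole if a number of a shift passes 1 or a number of a turn 1, either way. A call with a gripper value outside its range is refused whole. The fingers move at their own pace and stop on an object; "force" is the grip in N (left out, the last holds). Time passes only in rows, so rows that do not move let the fingers close. It gives the time, the measured TCP pose, the force and the opening at its end, in the units of the state.
- r.sense(): the state, without advancing time (a new reading comes with each control period).
- r.camera(name): name is "scene" or "top" or "wrist"; returns (picture, depth): 420x560x3 uint8, blue, green, red; 420x560 float32, mm along the optical axis (not along the pixel's ray), 0 where there is no reading.
- r.camera_params(name): a dict with "mtx" (3x3 intrinsics, pixels), "world_from_camera" (4x4, takes a point from camera to world coordinates). Camera axes: x right, y down, z forward; pixel columns grow to the right and rows downward; lengths in mm; the calibration is good to about 2 mm. The wrist camera is an equidistant fisheye: a pixel r from the principal point sees the ray r / f radians off the axis. A picture is of the moment at which its call begins: read the wrist's pose just before it. camera_params takes no time and is no camera call; for the wrist camera it gives the pose at the moment of the call.
- r.job_done(): hands the job in, once; it reports no verdict.
The state is a dict: "t": time; "joints": joint angles; "joint_vel": joint speeds; "joint_torque": joint torques, N m; "tcp_pos": TCP position; "ee_rot": TCP orientation; "force": force on the tool from outside, world axes, zero at the start; "ft_torque": the same for the moment, N m; "gripper_width": finger opening in mm.
Only numpy, scipy, OpenCV 4.12 (cv2) and the standard library are available. Lean on these libraries where they do the work, as an engineer would, in place of code of your own. Each camera call takes 0.05 s, during which the arm holds its last target.

TASK

Look into the four storage bins and set the flip tag in front of each one: only full bins may show green, a bin that has run down must show red. Push the wrong tags over with a closed fingertip, gently and without pinching them, until they have fallen onto their stops, and leave the bins and everything else round the rack where they are.

Things in the scene. Friction and masses are not known exactly. Their poses are not given: they have to be found in the camera images.
- rack: white sheet-metal stock rack, 290 x 440 mm, fixed. Origin on the worktop, below the middle of the line of the tag hinges; x away from the robot to the bins, y left along the row. The front rail (30 mm deep, top 27 mm up) carries the tags; behind it are four bays (y = +157, +52, -52, -157 mm), fins at most 30 mm high. Turned up to 0.2 rad.
- clip_a: black clip 36 x 78 mm on the rail, carrying tag A. It may stand at any bay (letters give no order); its tag belongs to the bin straight behind it. Origin on the rail's top, 27 mm above the worktop, axes as the rack's; hinge pin along y, 18 mm above the origin. Above the worktop the foot ends at 33 mm, the hinge knuckles and the cheeks (y = +-36 mm) at 50 mm.
- flip_a (a joint): hinge angle of tag A, rad. 0: card upright. +1.2: leaning back to the bins on its stop, GREEN face up. -1.2: leaning to the robot on its stop, RED face up. The card (60 mm wide, 4 mm thick, about 20 g) turns easily and, once past upright, falls by its own weight to the stop on that side.
- edge_a (a point): middle of the black round finger sleeve (9 mm thick, 50 mm long, turns freely) along tag A's free edge, 51 mm from the hinge pin. At a stop it is 47 mm before or behind the pin and 18 mm above it (63 mm above the worktop), open below. A closed fingertip beyond this edge, its end lower than the sleeve, moving level or rising towards and over the hinge, turns the card up and over.
- clip_b: black clip 36 x 78 mm on the rail, carrying tag B. It may stand at any bay (letters give no order); its tag belongs to the bin straight behind it. Origin on the rail's top, 27 mm above the worktop, axes as the rack's; hinge pin along y, 18 mm above the origin. Above the worktop the foot ends at 33 mm, the hinge knuckles and the cheeks (y = +-36 mm) at 50 mm.
- flip_b (a joint): hinge angle of tag B, rad. 0: card upright. +1.2: leaning back to the bins on its stop, GREEN face up. -1.2: leaning to the robot on its stop, RED face up. The card (60 mm wide, 4 mm thick, about 20 g) turns easily and, once past upright, falls by its own weight to the stop on that side.
- edge_b (a point): middle of the black round finger sleeve (9 mm thick, 50 mm long, turns freely) along tag B's free edge, 51 mm from the hinge pin. At a stop it is 47 mm before or behind the pin and 18 mm above it (63 mm above the worktop), open below. A closed fingertip beyond this edge, its end lower than the sleeve, moving level or rising towards and over the hinge, turns the card up and over.
- clip_c: black clip 36 x 78 mm on the rail, carrying tag C. It may stand at any bay (letters give no order); its tag belongs to the bin straight behind it. Origin on the rail's top, 27 mm above the worktop, axes as the rack's; hinge pin along y, 18 mm above the origin. Above the worktop the foot ends at 33 mm, the hinge knuckles and the cheeks (y = +-36 mm) at 50 mm.
- flip_c (a joint): hinge angle of tag C, rad. 0: card upright. +1.2: leaning back to the bins on its stop, GREEN face up. -1.2: leaning to the robot on its stop, RED face up. The card (60 mm wide, 4 mm thick, about 20 g) turns easily and, once past upright, falls by its own weight to the stop on that side.
- edge_c (a point): middle of the black round finger sleeve (9 mm thick, 50 mm long, turns freely) along tag C's free edge, 51 mm from the hinge pin. At a stop it is 47 mm before or behind the pin and 18 mm above it (63 mm above the worktop), open below. A closed fingertip beyond this edge, its end lower than the sleeve, moving level or rising towards and over the hinge, turns the card up and over.
- clip_d: black clip 36 x 78 mm on the rail, carrying tag D. It may stand at any bay (letters give no order); its tag belongs to the bin straight behind it. Origin on the rail's top, 27 mm above the worktop, axes as the rack's; hinge pin along y, 18 mm above the origin. Above the worktop the foot ends at 33 mm, the hinge knuckles and the cheeks (y = +-36 mm) at 50 mm.
- flip_d (a joint): hinge angle of tag D, rad. 0: card upright. +1.2: leaning back to the bins on its stop, GREEN face up. -1.2: leaning to the robot on its stop, RED face up. The card (60 mm wide, 4 mm thick, about 20 g) turns easily and, once past upright, falls by its own weight to the stop on that side.
- edge_d (a point): middle of the black round finger sleeve (9 mm thick, 50 mm long, turns freely) along tag D's free edge, 51 mm from the hinge pin. At a stop it is 47 mm before or behind the pin and 18 mm above it (63 mm above the worktop), open below. A closed fingertip beyond this edge, its end lower than the sleeve, moving level or rising towards and over the hinge, turns the card up and over.
- bin_tubes: loose grey storage bin 150 x 92 x 72 mm with a lowered front (50 mm), full: heaped to the rim with 15 ml tubes with blue screw caps, 120 mm long. Stands in one of the four bays of the rack, its middle 175 mm behind the hinge line (front wall 100 mm behind it). Origin under the middle of its floor, 5 mm above the worktop; x to the back.
- bin_orange: loose grey storage bin 150 x 92 x 72 mm with a lowered front (50 mm), full: heaped to the rim with small vials with orange caps. Stands in one of the four bays of the rack, its middle 175 mm behind the hinge line (front wall 100 mm behind it). Origin under the middle of its floor, 5 mm above the worktop; x to the back.
- bin_blue: loose grey storage bin 150 x 92 x 72 mm with a lowered front (50 mm), full: heaped to the rim with small vials with blue caps. Stands in one of the four bays of the rack, its middle 175 mm behind the hinge line (front wall 100 mm behind it). Origin under the middle of its floor, 5 mm above the worktop; x to the back.
- bin_low: loose grey storage bin 150 x 92 x 72 mm with a lowered front (50 mm), nearly empty: only two red-capped microtubes lie on its floor. Stands in one of the four bays of the rack, its middle 175 mm behind the hinge line (front wall 100 mm behind it). Origin under the middle of its floor, 5 mm above the worktop; x to the back.
- timer: white bench timer 68 x 62 x 18 mm, lying loose in front of the rack's left end; origin under its middle
- marker_blue: felt marker with blue cap, 128 mm long along its y, 13 mm thick, lying loose in front of the rack; origin under its middle
- microtube_rack: blue microtube rack with a few coloured caps, 69 mm along its x, 127 mm along its y, 48 mm high, standing loose beside the rack's right end; origin under its middle
- forceps: steel forceps, 137 mm long along its y, 5 mm thick, lying loose in front of the rack's right end; origin under its middle

How it is judged:
By the outcome, as a careful person would: the job done as asked, in the order asked, and still so for the second after the job is handed in, with the robot touching nothing.
It also fails if it takes over 51 s, if anything falls off the work surface, if the arm or the gripper's body presses on something with over 40 N, if the wrist force passes 120 N, or if a joint passes its speed limit or range.

## Working session

There is one attempt and no reset: what is moved stays moved. The work goes in short steps, Python scripts to look and compute and a tool call to move; the robot and the scene stay as the last step left them, time stands still between calls to the robot, and variables do not carry over. Pictures are saved under pics/ and viewed, and the job is handed in when it is done.

Besides the shell and the picture viewer there is one more tool, called after "Request:" as name(argument=value, ...), one argument or row to a line, values as JSON. move_arm: Moves the arm, as the interface text tells. Its arguments: {"type":"object","properties":{"plan":{"type":"array"},"force":{"type":"number"}},"required":["plan"]}

```bash
mkdir -p pics; ls
python3 - <<'E'
from bench import r
import cv2,numpy as np
s=r.sense();print(s)
for n in("scene","top"):
    im,d=r.camera(n);cv2.imwrite(f"pics/{n}0.png",im);np.save(f"pics/{n}0.npy",d)
    p=r.camera_params(n);print(n,p);np.savez(f"pics/{n}p.npz",**p)
E
```

```text
pics
{'t': 0.0, 'joints': array([ 1.11628716e+00,  9.18242504e-02,  1.23191031e+00, -1.49181226e-05,
        1.81978925e+00, -5.67245148e-02]), 'joint_vel': array([ 2.85384522e-04, -5.82114247e-04,  9.11902931e-04,  9.62777580e-04,
       -6.30739944e-05,  2.76431851e-03]), 'joint_torque': array([ 6.18868271e-04, -4.58745039e+01, -4.18006611e+01,  7.22566540e-06,
        1.21015403e-02, -1.91134916e-05]), 'tcp_pos': array([232.46345576, 553.18620038, 403.5574697 ]), 'ee_rot': array([-3.13966378e+00, -9.50432503e-05,  2.74380425e+00]), 'force': array([ 0.7739073 ,  0.27207399, -0.49234557]), 'ft_torque': array([0.02766304, 0.0367371 , 0.05219758]), 'gripper_width': 85.47783794276447}
scene {'mtx': array([[379.74977477,   0.        , 279.59874874],
       [  0.        , 379.74977477, 210.84503397],
       [  0.        ,   0.        ,   1.        ]]), 'world_from_camera': array([[ 7.81427845e-01, -3.01764713e-01,  5.46176328e-01,
         2.52943502e+01],
       [-6.23991491e-01, -3.74715818e-01,  6.85727843e-01,
        -7.01403074e+02],
       [-2.26755639e-03, -8.76656212e-01, -4.81111988e-01,
         5.91906909e+02],
       [ 0.00000000e+00,  0.00000000e+00,  0.00000000e+00,
         1.00000000e+00]])}
top {'mtx': array([[382.07477633,   0.        , 282.89441698],
       [  0.        , 382.07477633, 208.34568533],
       [  0.        ,   0.        ,   1.        ]]), 'world_from_camera': array([[ 3.68757494e-03, -9.84850673e-01,  1.73365377e-01,
         3.68033152e+02],
       [-9.99899480e-01, -6.00490295e-03, -1.28441358e-02,
         6.99978308e+00],
       [ 1.36905981e-02, -1.73300586e-01, -9.84773819e-01,
         1.16221386e+03],
       [ 0.00000000e+00,  0.00000000e+00,  0.00000000e+00,
         1.00000000e+00]])}
```

View pics/scene0.png

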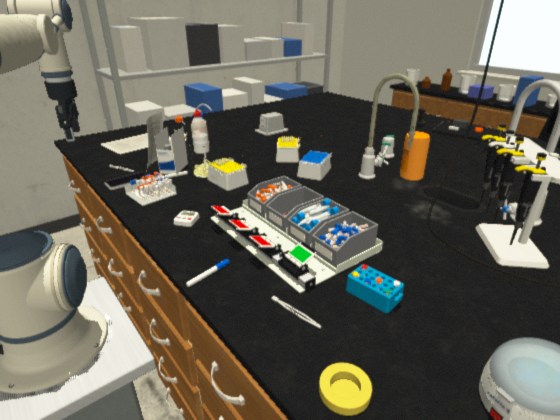

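View pics/top0.png

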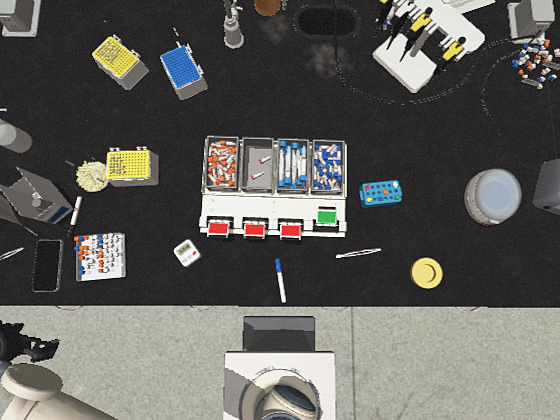

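Run:
```python
import cv2
im=cv2.imread("pics/top0.png")[60:260,180:400]
cv2.imwrite("pics/topc.png",cv2.resize(im,None,fx=3,fy=3,interpolation=cv2.INTER_CUBIC)[:600,:800])
```

```text
(no output)
```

View pics/topc.png

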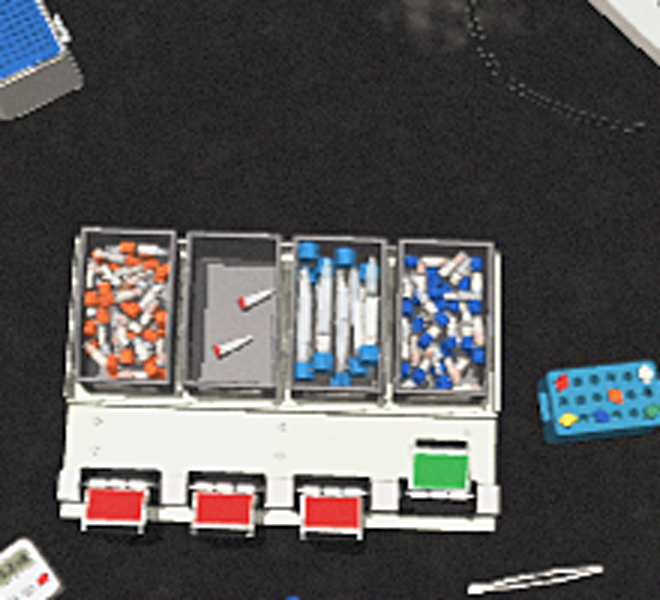

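Run:
```python
import cv2
im=cv2.imread("pics/top0.png")[195:245,195:355]
cv2.imwrite("pics/topd.png",cv2.resize(im,None,fx=5,fy=5,interpolation=cv2.INTER_CUBIC))
```

```text
(no output)
```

View pics/topd.png

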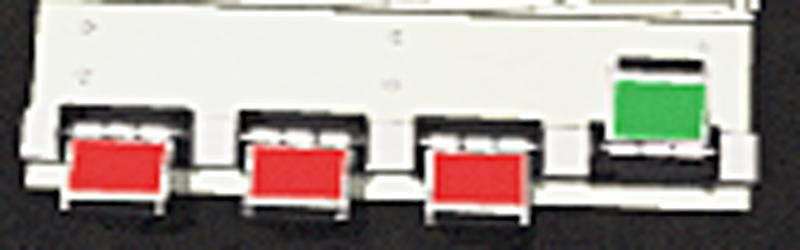

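```bash
cat > h.py <<'E'
import numpy as np
def at(u,v,z,n="top"):
    p=np.load(f"pics/{n}p.npz");d=np.linalg.solve(p["mtx"],[u,v,1]);T=p["world_from_camera"]
    d=T[:3,:3]@d;o=T[:3,3];return o+d*(z-o[2])/d[2]
E
python3 - <<'E'
from h import *
D=np.load("pics/top0.npy")
for nm,x,y,z in[("e1",114,204,63),("e2",297,210,63),("e3",478,216,63),("e4",660,66,63),("h1",117,132,48),("h2",300,138,48),("h3",482,143,48),("h4",655,148,48),("clipLback",60,108,33),("clip3Rback",542,122,33),
 ("bin_l",207-0,0,0)]:
    print(nm,at(195+(x+.5)/5-.5,195+(y+.5)/5-.5,z).round(1))
E
```

```text
e1 [481.3 180.9  63. ]
e2 [478.4  75.6  63. ]
e3 [475.4 -28.7  63. ]
e4 [ 563.9 -135.3   63. ]
h1 [525.3 183.   48. ]
h2 [522.3  75.5  48. ]
h3 [520.  -31.5  48. ]
h4 [ 517.6 -133.5   48. ]
clipLback [541.7 219.7  33. ]
clip3Rback [534.9 -67.9  33. ]
bin_l [615.1 137.5   0. ]
```

Request:
move_arm(
  plan=[
    [0,0,0,-0.9,0],
    [0,0,0,-0.9,0],
    [0,0,0,-0.9,0],
    [0,0,0,-0.83,0],
    [-0.3,-0.5,0,0,0],
    [-0.45,-0.75,0,0,0],
    [-0.45,-0.75,0,0,0],
    [-0.45,-0.75,0,0,0],
    [-0.45,-0.75,0,0,0],
    [-0.45,-0.75,0,0,0],
    [-0.45,-0.75,0,0,0],
    [-0.45,-0.75,0,0,0],
  ],
  force=20,
)

```text
t: 1.1
tcp_pos: [315.0, 406.1, 404.2]
ee_rot: [-3.141, -0.001, 3.114]
force: [-0.1, 0.4, 0.6]
gripper_width: 0.2
```

Request:
move_arm(
  plan=[
    [-0.45,-0.75,0,0,0],
    [-0.45,-0.75,0,0,0],
    [-0.45,-0.75,0,0,0],
    [-0.45,-0.75,0,0,0],
    [-0.45,-0.75,0,0,0],
    [-0.45,-0.75,0,0,0],
    [-0.45,-0.75,0,0,0],
    [-0.45,-0.75,0,0,0],
    [-0.45,-0.75,0,0,0],
    [-0.45,-0.75,0,0,0],
    [-0.3,-0.5,0,0,0],
    [0,0,0,0,0],
  ],
)

```text
t: 2.1
tcp_pos: [429.9, 201.8, 404.1]
ee_rot: [-3.14, -0.0, 3.11]
force: [0.0, 0.8, 0.3]
gripper_width: 0.0
```

Request:
move_arm(
  plan=[
    [-0.25,-0.83,0,0,0],
    [0,0,0.7,0,0],
    [0,0,0.8,0,0],
    [0,0,0.8,0,0],
    [0,0,0.8,0,0],
    [0,0,0.8,0,0],
    [0,0,0.8,0,0],
    [0,0,0.8,0,0],
    [0,0,0.6,0,0],
    [0,0,0.3,0,0],
    [0,0,0,0,0],
  ],
)

```text
t: 3.02
tcp_pos: [433.8, 183.1, 242.4]
ee_rot: [-3.14, -0.004, 3.114]
force: [0.3, 0.2, 0.2]
gripper_width: -0.1
```

Run:
```python
from bench import r
import cv2
for n in("wrist","scene"):
    im,d=r.camera(n)
    if n=="scene": im=cv2.resize(im[150:310,150:370],None,fx=3,fy=3,interpolation=cv2.INTER_CUBIC)
    cv2.imwrite(f"pics/{n}1.png",im)
s=r.sense();print(s["t"],s["tcp_pos"],s["ee_rot"])
```

```text
3.1167 [434.57548893 183.14980052 245.16965483] [3.14141779e+00 1.36783858e-04 3.11380325e+00]
```

View pics/wrist1.png

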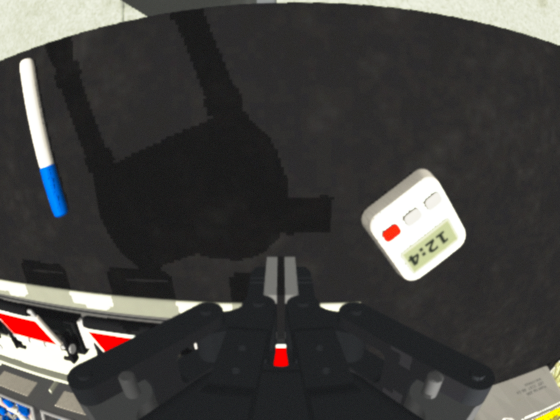

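View pics/scene1.png

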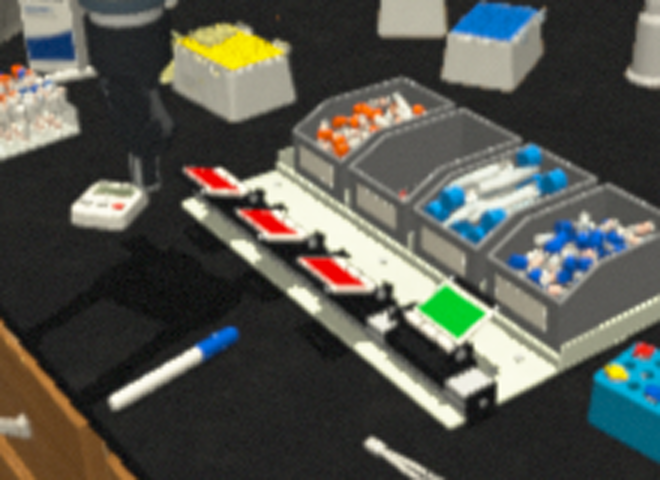

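Request:
move_arm(
  plan=[
    [0,-0.05,0.4,0,0],
    [0,0,0.4,0,0],
    [-0.25,0,0,0,0],
    [-0.25,0,0,0,0],
    [-0.25,0,0,0,0],
    [-0.2,0,0,0,0],
    [-0.2,0,0,0,0],
    [-0.2,0,0,0,0],
    [-0.2,0,-0.05,0,0],
    [-0.2,0,-0.05,0,0],
  ],
)

```text
t: 3.95
tcp_pos: [478.9, 180.3, 227.3]
ee_rot: [-3.142, -0.0, 3.113]
force: [0.2, -0.4, 0.1]
gripper_width: 0.0
```

Run:
```python
from bench import r
import cv2
for n in("scene",):
    im,d=r.camera(n)
    if n=="scene": im=cv2.resize(im[150:310,150:370],None,fx=3,fy=3,interpolation=cv2.INTER_CUBIC)
    cv2.imwrite(f"pics/{n}2.png",im)
s=r.sense();print(s["t"],s["tcp_pos"],s["force"])
```

```text
4.0 [479.47872639 180.25964054 227.69868804] [-0.72542123 -0.62737525  0.68293875]
```

View pics/scene2.png

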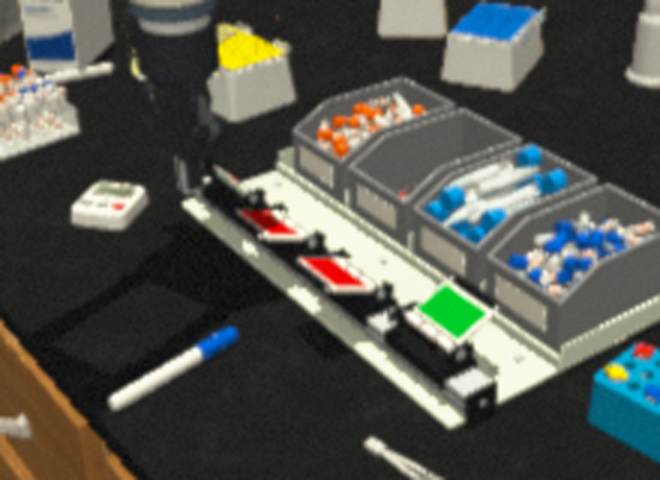

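The card is turning up: around (230,180) the red face has gone from view. I'll keep pushing.

Request:
move_arm(
  plan=[
    [-0.2,0,-0.06,0,0],
    [-0.2,0,-0.06,0,0],
    [-0.2,0,-0.06,0,0],
    [-0.2,0,-0.06,0,0],
    [-0.2,0,-0.06,0,0],
    [-0.2,0,-0.06,0,0],
    [-0.2,0,-0.06,0,0],
    [-0.2,0,-0.06,0,0],
    [-0.2,0,-0.06,0,0],
    [-0.2,0,-0.06,0,0],
    [0,0,0,0,0],
    [0,0,0,0,0],
  ],
)

```text
t: 5.0
tcp_pos: [528.5, 178.9, 242.2]
ee_rot: [-3.142, -0.0, 3.113]
force: [-0.2, -0.0, -1.1]
gripper_width: -0.2
```

Run:
```python
from bench import r
import cv2
for n in("scene",):
    im,d=r.camera(n)
    if n=="scene": im=cv2.resize(im[150:310,150:370],None,fx=3,fy=3,interpolation=cv2.INTER_CUBIC)
    cv2.imwrite(f"pics/{n}3.png",im)
s=r.sense();print(s["t"],s["tcp_pos"],s["force"])
```

```text
5.05 [528.29979401 178.92614822 242.04587753] [0.46429062 0.96800044 0.68946696]
```

View pics/scene3.png

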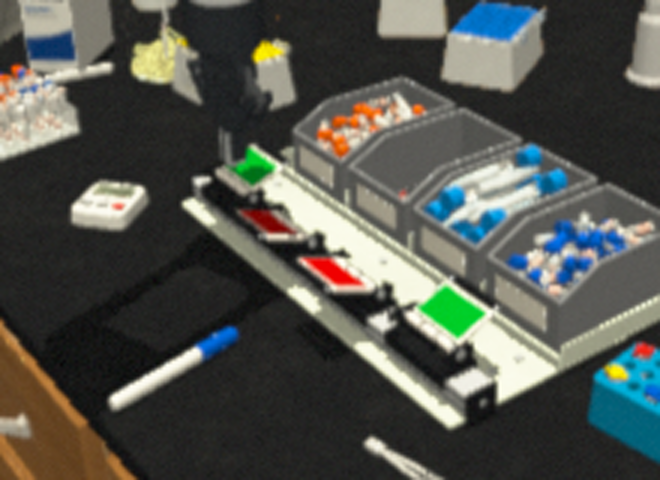

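Tag 1 (around (252,165)) now shows green and is falling back. I'll lift clear and go to tag 3.

Request:
move_arm(
  plan=[
    [0.1,0,-0.4,0,0],
    [0.2,0,-0.7,0,0],
    [0.3,0,-0.7,0,0],
    [0.5,0,-0.7,0,0],
    [0.5,-0.5,-0.5,0,0],
    [0.5,-0.75,0,0,0],
    [0.5,-0.75,0,0,0],
    [0.5,-0.75,0,0,0],
    [0.5,-0.75,0,0,0],
    [0.1,-0.75,0,0,0],
    [0,-0.75,0,0,0],
    [0,-0.75,0,0,0],
  ],
)

```text
t: 6.05
tcp_pos: [430.9, 37.2, 318.2]
ee_rot: [3.142, 0.001, 3.114]
force: [0.3, 0.6, -0.8]
gripper_width: 0.1
```

Request:
move_arm(
  plan=[
    [0,-0.75,0,0,0],
    [0,-0.75,0,0,0],
    [0,-0.75,0,0,0],
    [0,-0.43,0,0,0],
    [0,0,0.6,0,0],
    [0,0,0.8,0,0],
    [0,0,0.8,0,0],
    [0,0,0.6,0,0],
    [0,0,0,0,0],
    [0,0,0,0,0],
  ],
)

```text
t: 6.88
tcp_pos: [429.6, -28.9, 247.1]
ee_rot: [3.141, -0.001, 3.114]
force: [-0.6, -0.3, -0.1]
gripper_width: -0.1
```

Run:
```python
from bench import r
import cv2
for n in("scene",):
    im,d=r.camera(n)
    if n=="scene": im=cv2.resize(im[150:310,150:370],None,fx=3,fy=3,interpolation=cv2.INTER_CUBIC)
    cv2.imwrite(f"pics/{n}4.png",im)
s=r.sense();print(s["t"],s["tcp_pos"],s["force"],s["ee_rot"])
```

```text
6.9333 [429.95986935 -28.93217075 248.1952449 ] [-0.31645141  0.52984549 -0.18328774] [3.14154006e+00 8.26981130e-04 3.11371515e+00]
```

View pics/scene4.png

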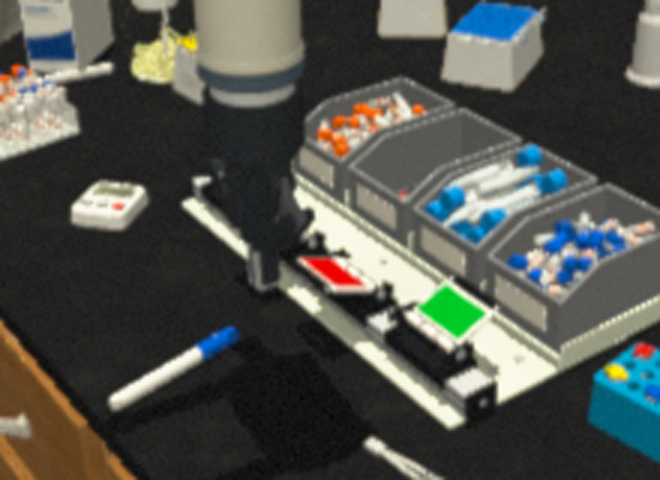

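The fingertip (265,285) stands in front of tag 3, the second red one. I'll do the same push here.

Request:
move_arm(
  plan=[
    [0,0,0.46,0,0],
    [0,0,0.46,0,0],
    [-0.25,0,0,0,0],
    [-0.25,0,0,0,0],
    [-0.25,0,0,0,0],
    [-0.25,0,0,0,0],
    [-0.2,0,0,0,0],
    [-0.2,0,0,0,0],
    [-0.2,0,-0.05,0,0],
    [-0.2,0,-0.05,0,0],
  ],
)

```text
t: 7.77
tcp_pos: [475.4, -30.4, 226.8]
ee_rot: [-3.142, -0.0, 3.113]
force: [0.4, -0.2, 0.6]
gripper_width: 0.5
```

Request:
move_arm(
  plan=[
    [-0.2,0,-0.06,0,0],
    [-0.2,0,-0.06,0,0],
    [-0.2,0,-0.06,0,0],
    [-0.2,0,-0.06,0,0],
    [-0.2,0,-0.06,0,0],
    [-0.2,0,-0.06,0,0],
    [-0.2,0,-0.06,0,0],
    [-0.2,0,-0.06,0,0],
    [-0.2,0,-0.06,0,0],
    [-0.15,0,-0.06,0,0],
    [0,0,0,0,0],
    [0,0,0,0,0],
  ],
)

```text
t: 8.77
tcp_pos: [523.8, -31.8, 241.7]
ee_rot: [3.142, -0.0, 3.113]
force: [-0.6, -0.5, -0.4]
gripper_width: -0.1
```

Run:
```python
from bench import r
import cv2
for n in("scene",):
    im,d=r.camera(n)
    if n=="scene": im=cv2.resize(im[150:310,150:370],None,fx=3,fy=3,interpolation=cv2.INTER_CUBIC)
    cv2.imwrite(f"pics/{n}5.png",im)
s=r.sense();print(s["t"],s["tcp_pos"],s["force"],s["ee_rot"])
```

```text
8.8167 [523.57758865 -31.74777954 241.58711478] [0.08294764 0.18305381 0.14958199] [ 3.14157275e+00 -3.37592782e-04  3.11348626e+00]
```

View pics/scene5.png

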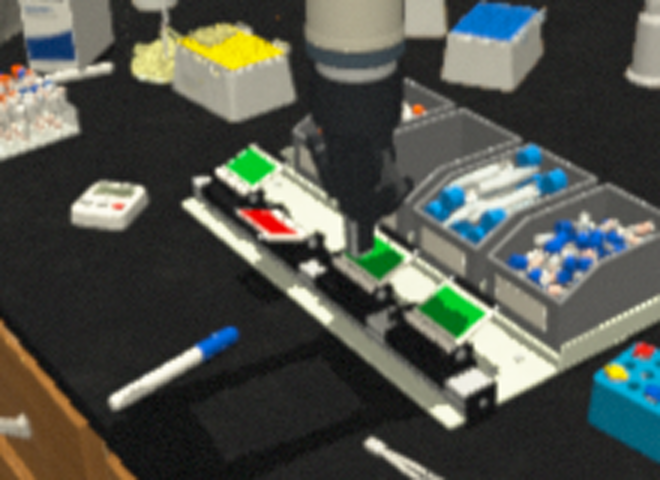

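Tag 3 (375,260) shows green, and tag 1 (250,165) is on its stop. I'll retreat upward and towards the robot.

Request:
move_arm(
  plan=[
    [0.1,0,-0.4,0,0],
    [0.2,0,-0.7,0,0],
    [0.3,0,-0.7,0,0],
    [0.5,0,-0.8,0,0],
    [0.6,0,-0.8,0,0],
    [0.7,0,-0.7,0,0],
    [0.7,0,-0.5,0,0],
    [0.7,0,0,0,0],
    [0.7,0,0,0,0],
    [0.4,0,0,0,0],
    [0,0,0,0,0],
    [0,0,0,0,0],
  ],
)

```text
t: 9.82
tcp_pos: [400.7, -28.3, 357.6]
ee_rot: [-3.141, 0.002, 3.113]
force: [0.1, -0.2, 0.5]
gripper_width: 0.0
```

Request:
move_arm(
  plan=[
    [0,0.5,0,0,0],
    [0,0.8,0,0,0],
    [0,0.8,0,0,0],
    [0,0.8,0,0,0],
    [0,0.8,0,0,0],
    [0,0.8,0,0,0],
    [0,0.8,0,0,0],
    [0,0.8,0,0,0],
    [0,0.8,0,0,0],
    [0,0.8,0,0,0],
    [0,0.5,0,0,0],
    [0,0,0,0,0],
  ],
)

```text
t: 10.82
tcp_pos: [407.2, 178.6, 356.3]
ee_rot: [3.141, -0.001, 3.116]
force: [-0.1, -0.4, 0.9]
gripper_width: -0.3
```

Run:
```python
from bench import r
import cv2
im,d=r.camera("scene"); cv2.imwrite("pics/scene6.png",cv2.resize(im[150:310,150:370],None,fx=3,fy=3,interpolation=cv2.INTER_CUBIC))
im,d=r.camera("top"); cv2.imwrite("pics/top6.png",cv2.resize(im[120:310,165:415],None,fx=3,fy=3,interpolation=cv2.INTER_CUBIC))
im,d=r.camera("top"); a=cv2.imread("pics/top0.png")
cv2.imwrite("pics/diff6.png",cv2.absdiff(im,a))
s=r.sense();print(s["t"],s["tcp_pos"],s["force"],s["ee_rot"])
```

```text
10.9667 [407.20176874 176.39670423 356.55549417] [-0.43927573 -0.32963922  0.03595975] [-3.14097717e+00 -3.55763474e-04  3.11363172e+00]
```

View pics/scene6.png

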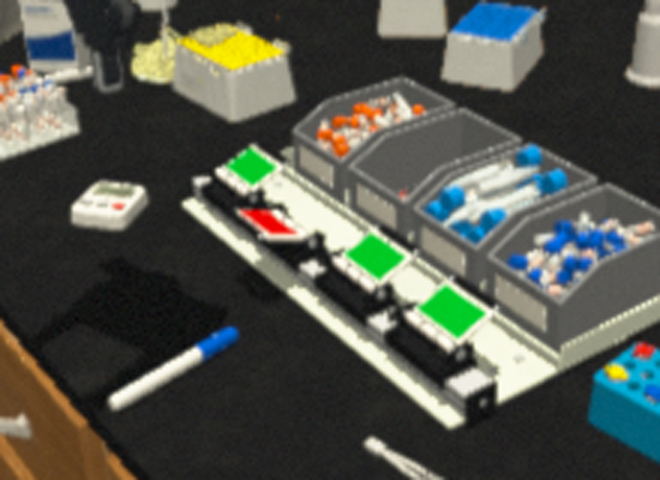

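View pics/top6.png

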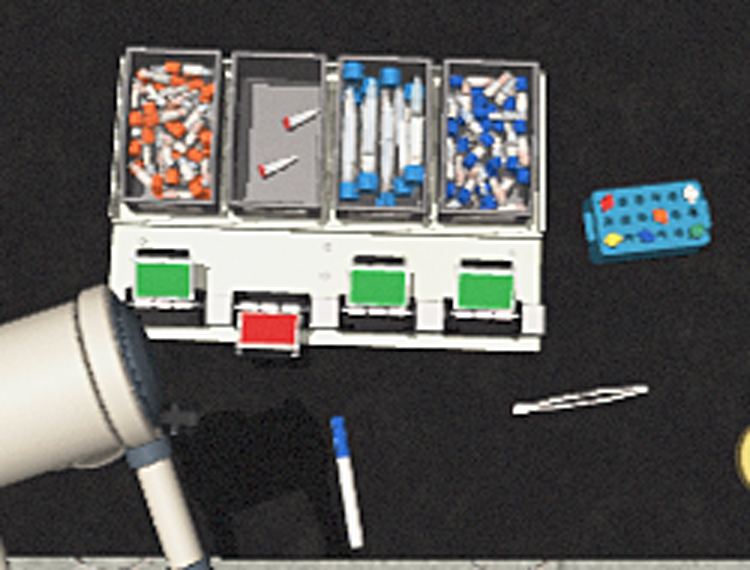

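View pics/diff6.png

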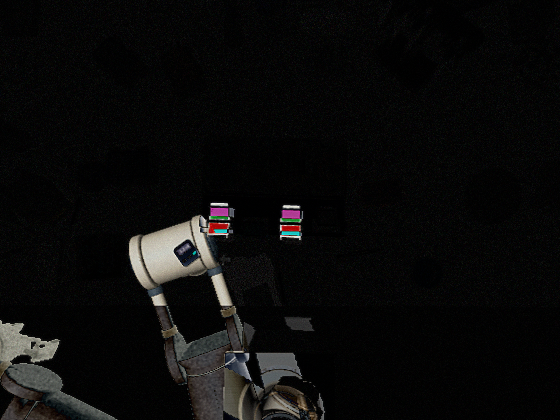

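The before/after difference shows changes only at tags 1 and 3, apart from the arm and its shadow. Tags 1, 3 and 4 are green on their stops, and tag 2, in front of the bin that has run down, is red.

```bash
python3 -c "
from bench import r
print(r.job_done())"
```

```text
the job is handed in; nothing more can be done
None
```

The four tags now match their bins, and I handed the job in at about 11 s of the 51 s allowed.

- **Bins, left to right:** orange vials (full), nearly empty (two red-capped microtubes), blue-capped tubes (full), blue vials (full).
- **Tags as found:** red, red, red, green, so the first and third were wrong.
- **What I did:** I pushed those two over with the closed fingertip. The force readings never went above about 1 N, which is sensor noise. I then drew the arm back clear of everything.

In the last pictures the tags read green, red, green, green, with the two I pushed lying on their stops. Comparing top views from before and after shows no change elsewhere apart from the arm and its shadow. The arm hid the timer in the last top view, but it looked unmoved in the scene camera. No check failed or disagreed.

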